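Shake-check the emptied grinding canisters

ROBOT

A 6-joint arm with a two-finger parallel gripper is mounted at the origin on the work surface. World frame = base frame: x ahead of the robot, y to its left, z up, the work surface at z = 0. Lengths are in mm, angles in degrees, forces in N, time in s.
With the tool pointing down it reaches from about 300 to 850 mm from the base axis. Payload 4.2 kg.
Tool frame: the origin (TCP) lies midway between the tips of the shut fingers; the grasp point (between the pads) lies 19 mm behind it (env.grip_depth is the distance from the TCP to the grasp point, in mm); z points along the fingers, y is the line along which they close (so a half turn about z gives the same grasp; the last joint's range is limited). The gripper opens to 91 mm and grips with 3 to 60 N. Pads are 32 mm wide; open, the fingers measure 118 mm over their backs; the gripper's body (76 mm by 178 mm) begins 60 mm behind the grasp point.
Start: joints at [-64.286, 18.312, 89.639, -0, 72.044, -1.146], TCP at [259.8, -512.979, 213.976] pointing down, gripper open.
Joint ranges: [-177.97, 177.97], [-48.28, 115.42], [12.27, 149.76], [-77.06, 257.06], [2.81, 150.46], [-146.56, 146.56]. Speed limits (degrees/s): [147.25, 147.25, 180, 180, 180, 180].

INTERFACE

Orientations are given as [roll, pitch, yaw] about the fixed x, y, z axes, in that order (R = Rz(yaw) Ry(pitch) Rx(roll)).
In Python, from workcell import env, eyes gives the robot as it stands.
- The arm moves only by the tool send_rows, never from a script. Its argument "motion" is a list of rows, each a list of 7 numbers: the shift along the world's x, y, z normalised to -1 to 1, where 1 is 0.5 m, then the turn, a rotation vector about the world's x, y, z normalised to -1 to 1, where 1 is 60 degrees, then the opening, from -1 (shut) to 1 (fully open). A call has 1 to 20 rows; each row is the pose to reach, as a shift and turn from the pose commanded when the call began; what a row does not reach only later rows make up. A row lasts 1/8 s, in which the tool goes at most 62.5 mm and 10.7 degrees, less where a joint would pass 70% of its speed; a pose out of reach is approached as far as the arm can. A call with a number of a shift or a turn outside -1 to 1 is refused whole. A call with a gripper value outside its range is refused whole. The fingers move at their own pace and stop on an object; "squeeze" is the grip in N (left out, the last holds). Time passes only in rows, so rows that repeat a pose let the fingers close. It gives the time, the measured TCP pose, the force, the opening and the grip force at its end, in the units of the state.
- env.state(): the state, without advancing time (a new reading comes with each control period).
- eyes.grab_frame(name): name is "scene" or "top" or "wrist"; returns a dict with "pixels" (400x640x3 uint8, red, green, blue), "depth" (400x640 float32, mm along the optical axis (not along the pixel's ray), 0 where there is no reading), "fx", "fy", "cx", "cy" (pixels), "R" (3x3) and "t" (3): a world point X has camera coordinates R X + t; the wrist camera has in their place "T_tool_cam" (4x4, takes a point from camera to tool coordinates, whose origin is the TCP and whose axes are the flange's). Camera axes: x right, y down, z forward; pixel columns grow to the right and rows downward; lengths in mm; the calibration is good to about 2 mm. The wrist camera is an equidistant fisheye: a pixel r from the principal point sees the ray r / f radians off the axis. A picture is of the moment at which its call begins: read the wrist's pose just before it.
- env.job_done(): hands the job in; it is judged then, once.
The state is a dict: "time_s": time; "qpos": joint angles; "qvel": joint speeds; "effort": joint torques, N m; "ee_pos": TCP position; "ee_rot": TCP orientation; "force": force on the tool from outside, world axes, zero at the start; "torque": the same for the moment, N m; "gripper_width": finger opening in mm; "gripper_force": force on a finger pad.
Only numpy, scipy, OpenCV 4.12 (cv2) and the standard library are available. Lean on these libraries where they do the work, as an engineer would, in place of code of your own. Each camera call takes 0.05 s, during which the arm holds its last target. There are 200 camera calls.

TASK

The two closed aluminium canisters should have been emptied, but a heavy grinding ball may still be in either, both or neither: take them one at a time, lift the canister about 10 cm clear of the bench and rock it briskly, leaning it over by about 30 degrees, back upright and over again, feeling for the knock or the weight of a ball. Then stand it upright in the rimmed steel tray if it is empty, or on the flat steel plate if something is still inside, before you touch the other canister and do the same with that. Set them down without dropping them and leave the marker pen, the stirring bar and the beaker where they are.

Things in the scene. Friction and masses are not known exactly. Their poses are not given: they have to be found in the camera images.
- tin_a: closed aluminium canister, upright cylinder 56 mm across, 60 mm high, flat lid that stays shut; origin at the centre of its underside, z up. The two look exactly alike. Empty it weighs 56 to 88 g; it may hold, unseen, one loose 30 mm grinding ball of 210 g that rolls and knocks inside. Either, both or neither holds one. Stiff: 15 to 30 N of grip on its sides is fine
- tin_b: closed aluminium canister, upright cylinder 56 mm across, 60 mm high, flat lid that stays shut; origin at the centre of its underside, z up. The two look exactly alike. Empty it weighs 56 to 88 g; it may hold, unseen, one loose 30 mm grinding ball of 210 g that rolls and knocks inside. Either, both or neither holds one. Stiff: 15 to 30 N of grip on its sides is fine
- tray: rectangular open steel tray with an upstanding rim, 190 mm (its x) by 120 mm (its y), 20 mm high, walls 4 mm, inner floor 4 mm above the bench; fixed. Origin at the centre of its underside, on the bench; z up. For EMPTY canisters; takes two, for instance 45 mm either side of its centre along its x. It may be on the left or the right
- plate: flat rimless steel plate, 190 mm (its x) by 120 mm (its y), 6 mm thick; fixed. Origin at the centre of its underside, on the bench; its top is 6 mm above the bench; z up. For canisters that still HOLD A BALL; takes two, for instance 45 mm either side of its centre along its x. It may be on the left or the right
- marker: bystander: white marker pen with a black cap, 130 mm long (its y), 15 mm thick, lying on the bench; origin at the underside of its middle
- stirbar: bystander: small white stirring bar, 40 mm long (its y), 10 mm thick, lying on the bench; origin at the underside of its middle
- beaker: bystander: white plastic beaker, about 72 mm in diameter at the rim, 95 mm high; origin at the centre of its underside
Things that resemble listed ones, but are neither listed nor needed, are in the scene too. Leave any purple look-alike of the tin_a alone.

How it is judged:
By the outcome, as a careful person would: the job done as asked, in the order asked, and still so for the second after the job is handed in, with the robot touching nothing.
It also fails if it takes over 72 s, if anything falls off the work surface, if the arm or the gripper's body presses on something with over 40 N, if the wrist force passes 120 N, or if a joint passes its speed limit or range.

## Working session

There is one attempt and no reset: what is moved stays moved. The work goes in short steps, Python scripts to look and compute and a tool call to move; the robot and the scene stay as the last step left them, time stands still between calls to the robot, and variables do not carry over. Pictures are saved under pics/ and viewed, at most 10 in all, crops included, and the job is handed in when it is done.

Besides the shell and the picture viewer there is one more tool, called after "Request:" as name(argument=value, ...), one argument or row to a line, values as JSON. send_rows: Moves the arm, as the interface text tells. Its arguments: {"type":"object","properties":{"motion":{"type":"array"},"squeeze":{"type":"number"}},"required":["motion"]}

```bash
mkdir -p pics; python3 - <<'E'
from workcell import env, eyes
import cv2,numpy as np
for n in("top","scene"):
    f=eyes.grab_frame(n); cv2.imwrite(f"pics/{n}0.png",f["pixels"][:,:,::-1]); np.savez(f"{n}0.npz",**f)
print(env.state())
E
```

```text
{'time_s': 0.1, 'qpos': array([-6.42867128e+01,  1.83476430e+01,  8.96987064e+01, -2.01977224e-04,
        7.20434142e+01, -1.14577213e+00]), 'qvel': array([-0.02055254, -0.0518966 , -0.23864464,  0.03640014,  0.01622264,
        0.11278973]), 'effort': array([-1.68959509e-04, -4.13332844e+01, -2.32510453e+01,  7.28204590e-02,
        4.22180048e-02, -4.39132157e-05]), 'ee_pos': array([ 259.59206134, -512.56934049,  213.21251711]), 'ee_rot': array([-1.79910250e+02, -1.60292445e-03,  2.68591205e+01]), 'force': array([-0.22093579,  0.30879353,  0.29230716]), 'torque': array([-0.00033302,  0.00476173, -0.00093497]), 'gripper_force': 0.0, 'gripper_width': 90.88435496715549}
```

View pics/top0.png

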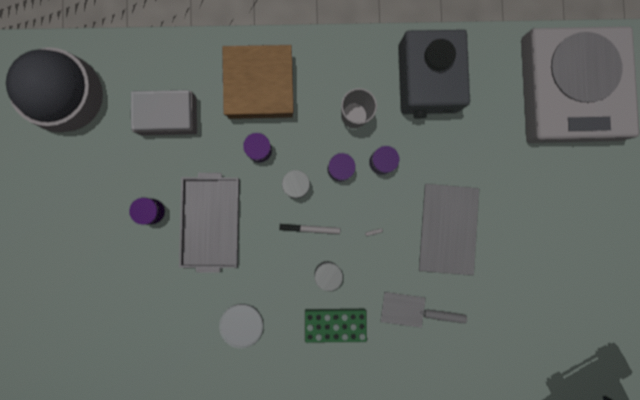

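View pics/scene0.png

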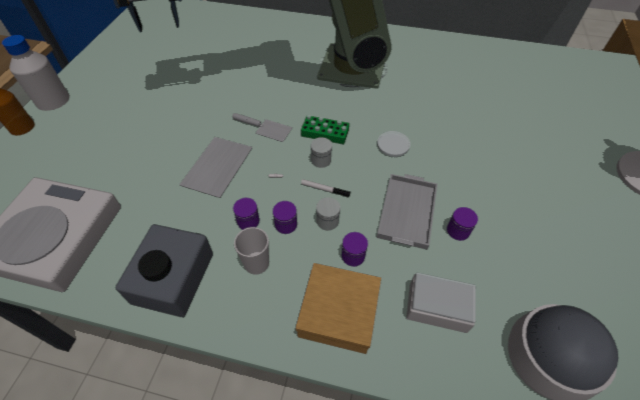

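The top view shows the silver tins at about (296,184) and (329,277), the rimmed tray at (210,223) and the plate at (449,229). The purple look-alikes are at (258,147), (342,167), (385,160) and (147,211).

```bash
python3 - <<'E'
import numpy as np,cv2
f=np.load("top0.npz");D=f["depth"];R=f["R"];t=f["t"]
v,u=np.mgrid[:400,:640]
C=np.stack([(u-f["cx"])/f["fx"]*D,(v-f["cy"])/f["fy"]*D,D],-1)
W=(C-t)@R
np.save("W.npy",W)
def blob(name,px,zl,zh,r=70):
    x,y=px; m=((W[...,2]>zl)&(W[...,2]<zh)&(D>0)).astype(np.uint8)
    n,l=cv2.connectedComponents(m,connectivity=4); k=l[y,x]
    P=W[l==k]; rect=cv2.minAreaRect(P[:,:2].astype(np.float32))
    print(name,k,len(P),P.mean(0).round(1),np.median(P[:,2]).round(1),[np.round(q,1) for q in rect])
for n,p in dict(tin1=(296,184),tin2=(329,277)).items(): blob(n,p,50,75)
for n,p in dict(pA=(258,147),pB=(342,167),pC=(385,160)).items(): blob(n,p,50,75)
blob("plate",(449,229),3,10); blob("trayfloor",(210,223),2,40)
for n,p in dict(m1=(281,227),m2=(339,231),s=(374,233),beak=(359,93),green=(335,326)).items(): print(n,W[p[1],p[0]].round(0))
for n,p in dict(tl=(183,179),tr=(239,179),bl=(182,265),br=(238,267),pl=(425,185),pr=(478,187),pbl=(420,272),pbr=(473,274)).items(): print(n,W[p[1],p[0]].round(0))
E
```

```text
tin1 28 594 [637.6  58.1  59.6] 59.8 [array([637.7,  57.7]), array([55.4, 53.7]), np.float64(89.1)]
tin2 30 606 [447.   -3.4  59.6] 59.6 [array([446.7,  -3.3]), array([54.5, 54.5]), np.float64(43.4)]
pA 25 595 [717.  135.5  59.6] 59.6 [array([716.8, 135.5]), array([54.6, 55.4]), np.float64(45.0)]
pB 27 588 [671.3 -37.3  59.2] 59.4 [array([671.6, -37.4]), array([55.2, 55. ]), np.float64(62.0)]
pC 26 584 [ 684.1 -128.8   59.2] 59.4 [array([ 684.6, -129.3]), array([54.1, 55.8]), np.float64(44.1)]
plate 2520 4202 [ 533.4 -270.     5.6] 5.5 [array([ 533.8, -270.5]), array([120.5, 192. ]), np.float64(83.8)]
trayfloor 0 215817 [644.8 -18.3 -38.5] -0.3 [array([785.5, -57.9]), array([2477.5, 1243.8]), np.float64(89.2)]
m1 [550.  92.  15.]
m2 [538. -32.  16.]
s [ 531. -107.   11.]
beak [820. -77.  71.]
green [343. -16.  36.]
tl [657. 296.  18.]
tr [656. 181.  -1.]
bl [475. 303.   8.]
br [467. 186.  -0.]
pl [ 632. -223.    5.]
pr [ 625. -341.   -2.]
pbl [ 444. -206.   -2.]
pbr [ 437. -319.    5.]
```

```bash
python3 - <<'E'
import numpy as np,cv2
W=np.load("W.npy"); z=W[...,2];x=W[...,0];y=W[...,1]
b=(x>440)&(x<690)&(y>160)&(y<320)
for lo,hi in((2,7),(14,25)):
    m=b&(z>lo)&(z<hi); P=W[m][:,:2].astype(np.float32)
    print(lo,len(P),np.percentile(P,[2,50,98],axis=0).round(0).tolist(),[np.round(q,1) for q in cv2.minAreaRect(P)])
E
```

```text
2 4066 [[456.0, 171.0], [563.0, 244.0], [672.0, 310.0]] [array([564.9, 239.9]), array([249.2, 159.8]), np.float64(0.2)]
14 890 [[461.0, 182.0], [561.0, 246.0], [668.0, 306.0]] [array([564.5, 244.3]), array([121.7, 209.5]), np.float64(87.8)]
```

Request:
send_rows(
  motion=[
    [0.374, 0.98, -0.08, 0, 0, 1, 1],
    [0.374, 0.98, -0.08, 0, 0, 1, 1],
    [0.374, 0.98, -0.08, 0, 0, 1, 1],
    [0.374, 0.98, -0.08, 0, 0, 1, 1],
    [0.374, 0.98, -0.08, 0, 0, 1, 1],
    [0.374, 0.98, -0.08, 0, 0, 1, 1],
    [0.374, 0.98, -0.08, 0, 0, 1, 1],
    [0.374, 0.98, -0.08, 0, 0, 1, 1],
    [0.374, 0.98, -0.08, 0, 0, 1, 1],
    [0.374, 0.98, -0.08, 0, 0, 1, 1],
    [0.374, 0.98, -0.08, 0, 0, 1, 1],
    [0.374, 0.98, -0.08, 0, 0, 1, 1],
  ],
)

```text
time_s: 1.6
ee_pos: [446.4, -24.0, 174.0]
ee_rot: [-180.0, 0.0, 86.8]
force: [0.4, -0.7, 0.0]
gripper_width: 91.3
gripper_force: 0.0
```

Request:
send_rows(
  motion=[
    [0, 0.04, -0.08, 0, 0, 0.052, 1],
    [0, 0.04, -0.16, 0, 0, 0.052, 1],
    [0, 0.04, -0.22, 0, 0, 0.052, 1],
    [0, 0.04, -0.26, 0, 0, 0.052, 1],
    [0, 0.04, -0.29, 0, 0, 0.052, 1],
    [0, 0.04, -0.304, 0, 0, 0.052, 1],
    [0, 0.04, -0.304, 0, 0, 0.052, 1],
    [0, 0.04, -0.304, 0, 0, 0.052, -1],
    [0, 0.04, -0.304, 0, 0, 0.052, -1],
    [0, 0.04, -0.304, 0, 0, 0.052, -1],
    [0, 0.04, -0.304, 0, 0, 0.052, -1],
    [0, 0.04, -0.304, 0, 0, 0.052, -1],
    [0, 0.04, -0.304, 0, 0, 0.052, -1],
  ],
  squeeze=26,
)

```text
time_s: 3.22
ee_pos: [447.6, -3.0, 22.3]
ee_rot: [179.9, 0.0, 90.0]
force: [1.9, -0.4, 2.2]
gripper_width: 56.4
gripper_force: 26.0
```

Request:
send_rows(
  motion=[
    [0, 0, 0.02, 0, 0, 0, -1],
    [0, 0, 0.06, 0, 0, 0, -1],
    [0, 0, 0.11, 0, 0, 0, -1],
    [0, 0, 0.16, 0, 0, 0, -1],
    [0, 0, 0.2, 0, 0, 0, -1],
    [0, 0, 0.22, 0, 0, 0, -1],
    [0, 0, 0.22, 0, 0, 0, -1],
    [0, 0, 0.22, 0, 0, 0, -1],
    [0, 0, 0.22, 0, 0, 0, -1],
    [0, 0, 0.22, 0, 0, 0, -1],
  ],
)

```text
time_s: 4.47
ee_pos: [446.5, -3.0, 131.5]
ee_rot: [-179.9, -0.0, 90.0]
force: [0.8, -0.4, -3.3]
gripper_width: 56.5
gripper_force: 26.0
```

```bash
python3 -c "
from workcell import env
s=env.state();print(s['force'],s['torque'],s['qpos'],s['ee_pos'])"
```

```text
[ 0.78823711 -0.40997445 -3.26452567] [-0.01431185 -0.10520917 -0.0220136 ] [-1.85564209e+00  1.11900726e+01  1.12747998e+02 -1.58191695e-03
  5.61225935e+01 -1.83662317e+00] [446.52138481  -2.96823949 131.47075122]
```

Request:
send_rows(
  motion=[
    [0, 0, 0, 0, 0.17, 0, -1],
    [0, 0, 0, 0, 0.34, 0, -1],
    [0, 0, 0, 0, 0.53, 0, -1],
    [0, 0, 0, 0, 0.53, 0, -1],
    [0, 0, 0, 0, 0.53, 0, -1],
  ],
)

```text
time_s: 5.1
ee_pos: [446.5, -3.0, 131.7]
ee_rot: [-148.3, 0.0, 90.0]
force: [-0.4, 0.0, -1.8]
gripper_width: 56.2
gripper_force: 26.0
```

```bash
python3 -c "
from workcell import env
s=env.state();print(s['force'],s['torque'],s['qpos'],s['ee_pos'])"
```

```text
[-0.41854538  0.0480119  -1.83191195] [-0.05220766 -0.65100858  0.03194659] [-1.33095321 28.57811441 93.51029012 -0.69891393 89.65460721 -1.11070292] [446.46874303  -2.96546639 131.6952897 ]
```

Request:
send_rows(
  motion=[
    [0, 0, 0, 0, -0.17, 0, -1],
    [0, 0, 0, 0, -0.34, 0, -1],
    [0, 0, 0, 0, -0.53, 0, -1],
    [0, 0, 0, 0, -0.53, 0, -1],
    [0, 0, 0, 0, -0.7, 0, -1],
    [0, 0, 0, 0, -0.87, 0, -1],
    [0, 0, 0, 0, -1, 0, -1],
    [0, 0, 0, 0, -1, 0, -1],
    [0, 0, 0, 0, -1, 0, -1],
  ],
)

```text
time_s: 6.22
ee_pos: [449.0, -3.1, 133.3]
ee_rot: [151.8, -0.0, 90.0]
force: [0.5, -0.6, -2.5]
gripper_width: 56.4
gripper_force: 26.0
```

```bash
python3 -c "
from workcell import env
s=env.state();print(s['force'],s['torque'],s['qpos'],s['ee_rot'])"
```

```text
[ 0.46747529 -0.60128365 -2.47253819] [-0.04000345  0.41676632  0.01477441] [ -2.87577916   0.2421485  132.81859379   4.23628039  18.77364219
  -6.53084736] [ 1.51756505e+02 -8.55355514e-03  8.99879213e+01]
```

Request:
send_rows(
  motion=[
    [0, 0, 0, 0, 0.17, 0, -1],
    [0, 0, 0, 0, 0.34, 0, -1],
    [0, 0, 0, 0, 0.47, 0, -1],
    [0, 0, 0, 0, 0.47, 0, -1],
    [0, 0, 0, 0, 0.64, 0, -1],
    [0, 0, 0, 0, 0.81, 0, -1],
    [0, 0, 0, 0, 1, 0, -1],
    [0, 0, 0, 0, 1, 0, -1],
    [0, 0, 0, 0, 0.83, 0, -1],
    [0, 0, 0, 0, 0.66, 0, -1],
    [0, 0, 0, 0, 0.47, 0, -1],
    [0, 0, 0, 0, 0.47, 0, -1],
    [0, 0, 0, 0, 0.47, 0, -1],
    [0, 0, 0, 0, 0.47, 0, -1],
    [0, 0, 0, 0, 0.47, 0, -1],
  ],
)

```text
time_s: 8.1
ee_pos: [448.0, -3.0, 131.6]
ee_rot: [-180.0, -0.0, 90.0]
force: [0.3, 0.4, -3.1]
gripper_width: 56.8
gripper_force: 26.0
```

```bash
python3 -c "
from workcell import env,eyes
for i in range(4):
  s=env.state();print(s['force'],s['torque'],s['ee_rot']);eyes.grab_frame('top')"
```

```text
[ 0.29624957  0.36904484 -3.09925111] [ 0.0223234  -0.08599268 -0.00491409] [-1.79961557e+02 -2.02346262e-04  8.99813720e+01]
[ 0.04082614  0.35185169 -3.11606797] [ 0.00976795 -0.14672708  0.01053274] [-1.79943477e+02 -2.49193810e-03  8.99831139e+01]
[ 0.57303221  0.31321042 -2.79303064] [ 0.04096631 -0.10639019 -0.03522387] [-1.79940285e+02 -2.14299833e-03  8.99838756e+01]
[ 0.20108525 -0.22219459 -2.16039602] [ 0.03497471 -0.1241217   0.04131065] [-1.79940659e+02 -1.59778219e-03  8.99832678e+01]
```

Request:
send_rows(
  motion=[
    [0.012, -0.075, 0, 0, 0, 0, -1],
    [0.028, -0.175, 0, 0, 0, 0, -1],
    [0.044, -0.275, 0, 0, 0, 0, -1],
    [0.06, -0.375, 0, 0, 0, 0, -1],
    [0.074, -0.46, 0, 0, 0, 0, -1],
    [0.084, -0.524, 0, 0, 0, 0, -1],
    [0.084, -0.524, -0.03, 0, 0, 0, -1],
    [0.084, -0.524, -0.08, 0, 0, 0, -1],
    [0.084, -0.524, -0.13, 0, 0, 0, -1],
    [0.084, -0.524, -0.17, 0, 0, 0, -1],
    [0.084, -0.524, -0.19, 0, 0, 0, -1],
    [0.084, -0.524, -0.2, 0, 0, 0, -1],
    [0.084, -0.524, -0.204, 0, 0, 0, -1],
    [0.084, -0.524, -0.206, 0, 0, 0, -1],
    [0.084, -0.524, -0.206, 0, 0, 0, -1],
    [0.084, -0.524, -0.206, 0, 0, 0, -1],
  ],
)

```text
time_s: 10.3
ee_pos: [489.0, -265.1, 29.3]
ee_rot: [180.0, 0.0, 90.0]
force: [-0.8, -0.2, -2.9]
gripper_width: 56.4
gripper_force: 26.0
```

Still hanging. I'll lower it about 1 mm at a time until it touches.

Request:
send_rows(
  motion=[
    [0, 0, -0.001, 0, 0, 0, -1],
    [0, 0, -0.002, 0, 0, 0, -1],
    [0, 0, -0.002, 0, 0, 0, -1],
    [0, 0, -0.002, 0, 0, 0, -1],
  ],
)

```text
time_s: 10.8
ee_pos: [489.0, -265.1, 28.9]
ee_rot: [180.0, 0.0, 90.0]
force: [-1.7, 2.5, 5.8]
gripper_width: 56.5
gripper_force: 26.0
```

Request:
send_rows(
  motion=[
    [0, 0, 0, 0, 0, 0, 0.4],
    [0, 0, 0, 0, 0, 0, 0.58],
    [0, 0, 0, 0, 0, 0, 0.7],
    [0, 0, 0, 0, 0, 0, 0.7],
    [0, 0, 0.04, 0, 0, 0, 0.7],
    [0, 0, 0.1, 0, 0, 0, 0.8],
    [0, 0, 0.16, 0, 0, 0, 1],
    [0, 0, 0.22, 0, 0, 0, 1],
    [0, 0, 0.24, 0, 0, 0, 1],
    [0, 0, 0.24, 0, 0, 0, 1],
    [0, 0, 0.24, 0, 0, 0, 1],
  ],
)

```text
time_s: 12.18
ee_pos: [488.0, -264.5, 146.6]
ee_rot: [-179.9, -0.1, 90.0]
force: [-0.2, -0.3, -0.0]
gripper_width: 90.9
gripper_force: 0.0
```

```bash
python3 - <<'E'
from workcell import env,eyes
import numpy as np,cv2
for i in range(3):
  s=env.state();print(s['force'],s['ee_pos']);f=eyes.grab_frame('top')
f=eyes.grab_frame('scene'); D=f["depth"]
cv2.imwrite("pics/s1.png",f["pixels"][:,:,::-1])
E
```

```text
[-0.24537898 -0.34095619 -0.0369524 ] [ 488.03159703 -264.53855042  146.56547542]
[-0.28066424 -0.69002139  0.53470276] [ 488.06940076 -264.5692387   146.54432194]
[-0.74859191 -0.39391306  0.53602098] [ 488.15623612 -264.60355511  146.62654268]
```

View pics/s1.png

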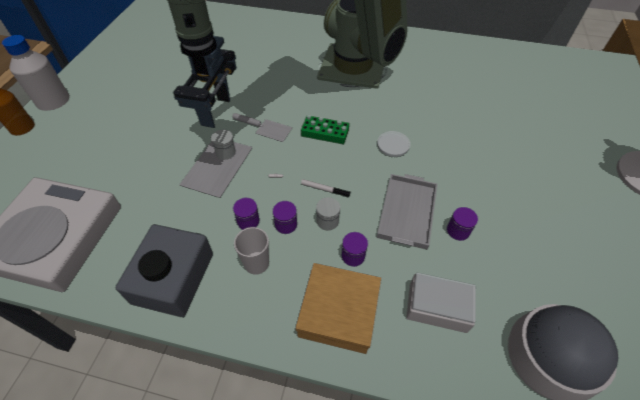

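The first tin is upright on the plate at (223,145) and the free gripper reads about 0 N, so the roughly 2.9 N it carried confirms a ball. Next is the other tin.

Request:
send_rows(
  motion=[
    [0.298, 0.646, 0, 0, 0, 0, 1],
    [0.298, 0.646, 0, 0, 0, 0, 1],
    [0.298, 0.646, 0, 0, 0, 0, 1],
    [0.298, 0.646, 0, 0, 0, 0, 1],
    [0.298, 0.646, 0, 0, 0, 0, 1],
    [0.298, 0.646, 0, 0, 0, 0, 1],
    [0.298, 0.646, 0, 0, 0, 0, 1],
    [0.298, 0.646, 0, 0, 0, 0, 1],
    [0.298, 0.646, -0.05, 0, 0, 0, 1],
    [0.298, 0.646, -0.12, 0, 0, 0, 1],
    [0.298, 0.646, -0.18, 0, 0, 0, 1],
    [0.298, 0.646, -0.22, 0, 0, 0, 1],
    [0.298, 0.646, -0.245, 0, 0, 0, 1],
    [0.298, 0.646, -0.252, 0, 0, 0, 1],
    [0.298, 0.646, -0.252, 0, 0, 0, 1],
    [0.298, 0.646, -0.252, 0, 0, 0, -1],
    [0.298, 0.646, -0.252, 0, 0, 0, -1],
    [0.298, 0.646, -0.252, 0, 0, 0, -1],
    [0.298, 0.646, -0.252, 0, 0, 0, -1],
    [0.298, 0.646, -0.252, 0, 0, 0, -1],
  ],
  squeeze=26,
)

```text
time_s: 14.88
ee_pos: [638.9, 58.1, 22.5]
ee_rot: [179.8, -0.0, 90.0]
force: [2.5, 0.4, 1.4]
gripper_width: 54.7
gripper_force: 26.0
```

Request:
send_rows(
  motion=[
    [0, 0, 0, 0, 0, 0, -1],
    [0, 0, 0.02, 0, 0, 0, -1],
    [0, 0, 0.06, 0, 0, 0, -1],
    [0, 0, 0.11, 0, 0, 0, -1],
    [0, 0, 0.16, 0, 0, 0, -1],
    [0, 0, 0.2, 0, 0, 0, -1],
    [0, 0, 0.22, 0, 0, 0, -1],
    [0, 0, 0.22, 0, 0, 0, -1],
    [0, 0, 0.22, 0, 0, 0, -1],
    [0, 0, 0.22, 0, 0, 0, -1],
  ],
)

```text
time_s: 16.12
ee_pos: [637.2, 58.0, 130.9]
ee_rot: [-179.9, 0.0, 90.0]
force: [-0.5, 0.2, -2.1]
gripper_width: 54.8
gripper_force: 26.0
```

```bash
python3 -c "
from workcell import env,eyes
for i in range(3):
  s=env.state();print(s['force'],s['torque'],s['ee_rot'],s['gripper_width']);eyes.grab_frame('top')
print(s['qpos'])"
```

```text
[-0.48168038  0.17714941 -2.08215431] [ 0.02408558 -0.12221753  0.00253569] [-1.79879806e+02  9.97365068e-03  8.99768514e+01] 54.81230907674926
[-0.2206099  -0.46572614 -3.02343356] [-0.06806433 -0.09210044  0.01355063] [-1.79899799e+02  5.83142970e-03  8.99787106e+01] 54.815653803992284
[ 4.62101336e-01  1.68207739e-03 -2.65894180e+00] [-0.01065268 -0.16689277 -0.05436778] [-1.79925079e+02  6.68043523e-03  8.99764515e+01] 54.543959723985836
[ 4.16760701e+00  2.74552071e+01  8.74634734e+01 -1.30806607e-03
  6.51565284e+01  4.19171021e+00]
```

This one also carries about 2.6 N. Rock it the same way.

Request:
send_rows(
  motion=[
    [0, 0, 0, 0, 0.17, 0, -1],
    [0, 0, 0, 0, 0.34, 0, -1],
    [0, 0, 0, 0, 0.53, 0, -1],
    [0, 0, 0, 0, 0.53, 0, -1],
    [0, 0, 0, 0, 0.53, 0, -1],
  ],
)

```text
time_s: 16.9
ee_pos: [637.7, 58.1, 131.8]
ee_rot: [-148.3, 0.0, 90.0]
force: [0.6, -0.3, -1.5]
gripper_width: 54.7
gripper_force: 26.0
```

Request:
send_rows(
  motion=[
    [0, 0, 0, 0, -0.17, 0, -1],
    [0, 0, 0, 0, -0.34, 0, -1],
    [0, 0, 0, 0, -0.53, 0, -1],
    [0, 0, 0, 0, -0.53, 0, -1],
    [0, 0, 0, 0, -0.7, 0, -1],
    [0, 0, 0, 0, -0.87, 0, -1],
    [0, 0, 0, 0, -1, 0, -1],
    [0, 0, 0, 0, -1, 0, -1],
    [0, 0, 0, 0, -1, 0, -1],
  ],
)

```text
time_s: 18.02
ee_pos: [640.3, 58.2, 134.0]
ee_rot: [151.7, -0.0, 90.0]
force: [0.6, 0.1, -2.5]
gripper_width: 54.9
gripper_force: 25.9
```

Request:
send_rows(
  motion=[
    [0, 0, 0, 0, 0.17, 0, -1],
    [0, 0, 0, 0, 0.34, 0, -1],
    [0, 0, 0, 0, 0.47, 0, -1],
    [0, 0, 0, 0, 0.47, 0, -1],
    [0, 0, 0, 0, 0.64, 0, -1],
    [0, 0, 0, 0, 0.81, 0, -1],
    [0, 0, 0, 0, 1, 0, -1],
    [0, 0, 0, 0, 1, 0, -1],
    [0, 0, 0, 0, 0.83, 0, -1],
    [0, 0, 0, 0, 0.66, 0, -1],
    [0, 0, 0, 0, 0.47, 0, -1],
    [0, 0, 0, 0, 0.47, 0, -1],
    [0, 0, 0, 0, 0.47, 0, -1],
    [0, 0, 0, 0, 0.47, 0, -1],
    [0, 0, 0, 0, 0.47, 0, -1],
  ],
)

```text
time_s: 19.9
ee_pos: [639.2, 58.0, 131.5]
ee_rot: [-180.0, -0.0, 90.0]
force: [-0.1, -0.1, -3.1]
gripper_width: 54.6
gripper_force: 26.0
```

```bash
python3 -c "
from workcell import env,eyes
for i in range(4):
  s=env.state();print(s['force'],s['torque'],s['ee_pos'],s['ee_rot'],s['gripper_width']);eyes.grab_frame('top')"
```

```text
[-0.09422294 -0.10965675 -3.13158366] [ 0.00932814 -0.09080601 -0.00896686] [639.17422292  58.02209817 131.46286916] [-1.79996312e+02 -2.49423047e-03  8.99709435e+01] 54.62224536307532
[ 0.51418216  0.02923376 -2.29900008] [-0.03973923 -0.08804652 -0.02395344] [638.84746717  57.98777579 131.34427539] [-1.79973802e+02  1.83252083e-03  8.99721534e+01] 55.142672185789266
[ 0.82700496 -0.11435222 -2.66426864] [-0.03071347 -0.10922818  0.00276402] [638.58298632  57.98794678 131.26909564] [-1.79959918e+02  2.34943416e-03  8.99723180e+01] 55.01911578282795
[ 0.0205717   0.75471428 -2.17047184] [-0.02577958 -0.08656533 -0.02952431] [638.37092168  57.9853517  131.30820391] [-1.79956314e+02  1.80090845e-03  8.99720414e+01] 54.968592223369285
```

About 2.6 N, so it holds a ball too (an empty one would be at most 0.86 N). It goes on the other plate spot.

Request:
send_rows(
  motion=[
    [-0.015, -0.075, 0, 0, 0, 0, -1],
    [-0.031, -0.175, 0, 0, 0, 0, -1],
    [-0.049, -0.275, 0, 0, 0, 0, -1],
    [-0.067, -0.375, 0, 0, 0, 0, -1],
    [-0.084, -0.475, 0, 0, 0, 0, -1],
    [-0.101, -0.575, 0, 0, 0, 0, -1],
    [-0.114, -0.64, 0, 0, 0, 0, -1],
    [-0.118, -0.666, 0, 0, 0, 0, -1],
    [-0.118, -0.666, -0.03, 0, 0, 0, -1],
    [-0.118, -0.666, -0.08, 0, 0, 0, -1],
    [-0.118, -0.666, -0.13, 0, 0, 0, -1],
    [-0.118, -0.666, -0.17, 0, 0, 0, -1],
    [-0.118, -0.666, -0.19, 0, 0, 0, -1],
    [-0.118, -0.666, -0.2, 0, 0, 0, -1],
    [-0.118, -0.666, -0.204, 0, 0, 0, -1],
    [-0.118, -0.666, -0.206, 0, 0, 0, -1],
    [-0.118, -0.666, -0.206, 0, 0, 0, -1],
    [-0.118, -0.666, -0.206, 0, 0, 0, -1],
  ],
)

```text
time_s: 22.35
ee_pos: [579.2, -275.0, 29.9]
ee_rot: [179.9, 0.0, 90.0]
force: [-0.9, 2.3, 2.5]
gripper_width: 54.7
gripper_force: 26.0
```

Request:
send_rows(
  motion=[
    [0, 0, -0.001, 0, 0, 0, -1],
    [0, 0, -0.002, 0, 0, 0, -1],
    [0, 0, -0.002, 0, 0, 0, -1],
    [0, 0, -0.002, 0, 0, 0, -1],
  ],
)

```text
time_s: 22.85
ee_pos: [579.2, -275.0, 29.8]
ee_rot: [179.9, 0.0, 90.0]
force: [-2.7, 2.2, 8.7]
gripper_width: 55.1
gripper_force: 26.0
```

In contact with the plate. Release and rise.

Request:
send_rows(
  motion=[
    [0, 0, 0, 0, 0, 0, 0.4],
    [0, 0, 0, 0, 0, 0, 0.55],
    [0, 0, 0, 0, 0, 0, 0.6],
    [0, 0, 0, 0, 0, 0, 0.6],
    [0, 0, 0.04, 0, 0, 0, 0.6],
    [0, 0, 0.1, 0, 0, 0, 0.6],
    [0, 0, 0.16, 0, 0, 0, 0.6],
    [0, 0, 0.24, 0, 0, 0, 0.6],
    [0, 0.2, 0.3, 0, 0, 0, 0.6],
    [0, 0.3, 0.3, 0, 0, 0, 0.6],
    [0, 0.4, 0.3, 0, 0, 0, 0.6],
    [0, 0.4, 0.3, 0, 0, 0, 0.6],
    [0, 0.4, 0.3, 0, 0, 0, 0.6],
    [0, 0.4, 0.3, 0, 0, 0, 0.6],
  ],
)

```text
time_s: 24.6
ee_pos: [578.9, -76.4, 177.7]
ee_rot: [-180.0, 0.0, 89.9]
force: [-0.2, -0.7, -0.3]
gripper_width: 73.5
gripper_force: 0.0
```

```bash
python3 - <<'E'
from workcell import env,eyes
import cv2
s=env.state();print(s['force'],s['ee_pos'],s['time_s'])
f=eyes.grab_frame('top');cv2.imwrite("pics/t2.png",f["pixels"][:,:,::-1])
E
```

```text
[-0.20251575 -0.7157108  -0.29850714] [578.86619625 -76.41624759 177.7134267 ] 24.6
```

View pics/t2.png

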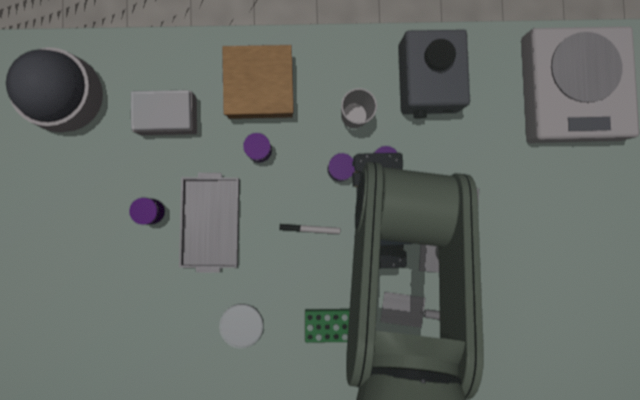

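The arm hides the plate in this top view; the marker and beaker have not moved. I'll check with the scene camera.

```bash
python3 - <<'E'
from workcell import env,eyes
import cv2
f=eyes.grab_frame('scene');cv2.imwrite("pics/s2.png",cv2.resize(f["pixels"][80:280,120:440,::-1],(800,500)))
E
```

```text
(no output)
```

View pics/s2.png

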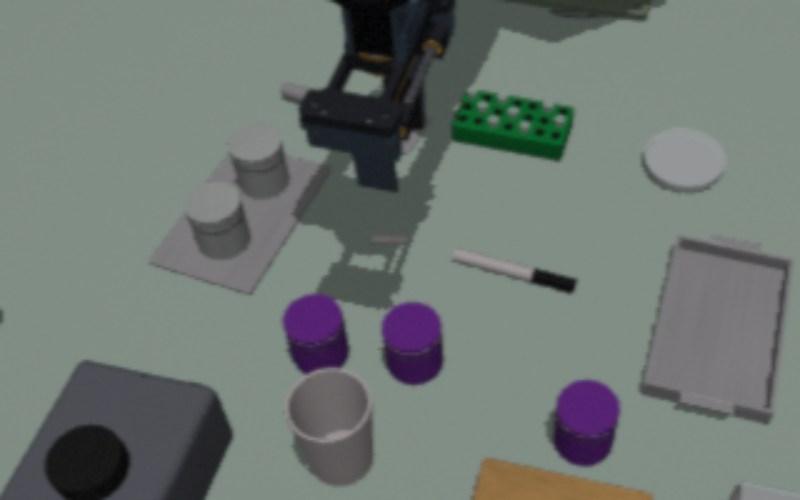

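Both tins stand upright on the plate, at (257,160) and (217,220) in the crop. The marker, stirring bar and beaker are undisturbed.

```bash
python3 -c "
from workcell import env
print(env.job_done())"
```

```text
the job is handed in; nothing more can be done
None
```

Both canisters still held a ball: each weighed about 2.6–2.9 N when lifted and rocked, against at most 0.86 N empty, so both now stand upright on the steel plate, and the job is handed in.

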